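# Put the plant-lab ware back in its nests

## Robot

A 7-joint arm with a two-finger parallel gripper is mounted at the origin on the work surface. World frame = base frame: x ahead of the robot, y to its left, z up, the work surface at z = 0. Lengths are in mm, angles in rad, forces in N, time in s.
With the tool pointing down it reaches from about 400 to 900 mm from the base axis. Payload 5.5 kg.
Tool frame: the origin (TCP) lies at the very end of the fingers, on their centre line; the grasp point (between the pads) lies pinch_z behind it (pinch_z is the distance from the TCP to the grasp point, in mm); z points along the fingers, y is the line along which they close (so a half turn about z gives the same grasp; the last joint's range is limited). The gripper opens to 85 mm and grips with 20 to 120 N. Pads are 22 mm wide; open, the fingers measure 114 mm over their backs; the gripper's body (76 mm by 85 mm) begins 54 mm behind the grasp point. The pads swing forward as they close: fully open they stand 13 mm farther back than shut.
Start: joints at [1.586, 0.501, -0.427, 1.55, 0.221, 1.138, -0.21], TCP at [159.462, -630.137, 192.31] pointing down, gripper open.
Joint ranges: [-2.88, 2.88], [-0.31, 2.03], [-1.54, 1.56], [0.2, 2.42], [-1.41, 4.55], [0.19, 2.02], [-2.57, 2.57]. Speed limits (rad/s): [2.57, 2.57, 3.14, 3.14, 3.14, 3.14, 3.14].

## Interface

Orientations are given as a unit quaternion [x, y, z, w].
In Python, from station import * gives the robot as it stands. The module is installed in compiled form; this text tells all that it offers.
- The arm moves only by the tool jog_arm, never from a script. Its argument "series" is a list of rows, each a list of 7 numbers: the turn, a rotation vector about the tool's x, y, z in degrees, then the shift along the tool's x, y, z in m, then the opening, from 0 (shut) to 1 (fully open). A call has 1 to 20 rows; each row is the pose to reach, as a shift and turn from the pose commanded when the call began, along the tool's axes at that moment; what a row does not reach only later rows make up. A row lasts 1/10 s, in which the tool goes at most 50 mm and 8.59 degrees, less where a joint would pass 70% of its speed; a pose out of reach is approached as far as the arm can. A call with a gripper value outside its range is refused whole. The fingers move at their own pace and stop on an object; "squeeze" is the grip in N (left out, the last holds). Time passes only in rows, so rows that repeat a pose let the fingers close. It gives the time, the measured TCP pose, the force, the opening and the grip force at its end, in the units of the state.
- read_state(): the state, without advancing time (a new reading comes with each control period).
- grab_frame(name): name is "side" or "top"; returns (picture, depth): 400x640x3 uint8, blue, green, red; 400x640 float32, mm along the optical axis (not along the pixel's ray), 0 where there is no reading.
- camera_model(name): a dict with "camera_matrix" (3x3 intrinsics, pixels), "position" and "orientation" of the camera in the world. Camera axes: x right, y up, looking along -z (the intrinsics and any distortion apply to the point x, -y, -z); pixel columns grow to the right and rows downward; lengths in mm; the calibration is good to about 2 mm. A picture is of the moment at which its call begins. camera_model takes no time and is no camera call.
- finish_job(): hands the job in; it is judged then, once.
The state is a dict: "t": time; "joint_pos": joint angles; "qvel": joint speeds; "joint_efforts": joint torques, N m; "ee_pos": TCP position; "tcp_rot": TCP orientation; "contact_force": force on the tool from outside, world axes, zero at the start; "torque": the same for the moment, N m; "width": finger opening in mm; "gripper_force": force on a finger pad.
Only numpy, scipy, OpenCV 4.12 (cv2) and the standard library are available. Lean on these libraries where they do the work, as an engineer would, in place of code of your own. Each camera call takes 0.05 s, during which the arm holds its last target. There are 200 camera calls.

## Task

Put the washed sample ware away at the dissecting bench: set the round dish, the jar, the square tin and the slide box upright, each in the white nest plate whose dark recess matches its outline in shape and size, so that it sits flat on the recess floor. Put the black lid on the jar so that it lies flat over the mouth. Leave the stoppered flask standing where it is.

Things in the scene. Friction and masses are not known exactly. Their poses are not given: they have to be found in the camera images.
- dish_center (a point): Round white covered dish, solid to the touch, 60 mm in diameter and 25 mm high, standing flat on the bench; point at its centre, 12.5 mm above its underside, z up. 90 g.
- jar_center (a point): Round amber glass jar, open at the top, 44 mm outside diameter, 45 mm high, wall 3.5 mm (mouth 37 mm); stands upright; point on its axis at half height, 22.5 mm above its underside and below its rim, z up. 90 g.
- tin_center (a point): Square closed dark steel tin with a paler panel on top, 44 x 44 mm and 26 mm high, lying flat; point at its centre, 13 mm above its underside; x and y run square to its sides, z up. 100 g.
- slidebox_center (a point): Oblong wooden box for microscope slides with a pale label on top, 80 mm long (its x axis), 28 mm wide (y), 30 mm high; point at its centre, 15 mm above its underside, z up. 80 g.
- lid_knob (a point): Black lid of the jar: disc 52 mm in diameter and 5 mm thick, with an upright round knob 16 mm in diameter and 20 mm high on top and a round boss 22 mm in diameter and 4 mm deep underneath, which goes into the jar's mouth with play; it stands on its boss on the bench. Point on the axis half-way up the knob: 10 mm above the disc's top, 15 mm above the disc's underside (which rests on the jar's rim), 19 mm above the boss's underside; z up. 40 g.
- nest_dish_floor (a point): White plastic plate lying on the steel bench, 8 mm high, 98 x 98 mm, with the larger round recess: 76 mm in diameter, 4 mm deep, dark floor. Point at the centre of the recess floor, 4 mm above the bench and 4 mm below the plate's top. The z axis is up. Fixed to the bench at a random place and yaw each time.
- nest_jar_floor (a point): White plastic plate lying on the steel bench, 8 mm high, 82 x 82 mm, with the smaller round recess: 60 mm in diameter, 4 mm deep, dark floor. Point at the centre of the recess floor, 4 mm above the bench and 4 mm below the plate's top. The z axis is up. Fixed to the bench at a random place and yaw each time.
- nest_tin_floor (a point): White plastic plate lying on the steel bench, 8 mm high, 82 x 82 mm, with a square recess 60 x 60 mm, 4 mm deep, dark floor. Point at the centre of the recess floor, 4 mm above the bench and 4 mm below the plate's top; x and y run along the recess's sides. The z axis is up. Fixed to the bench at a random place and yaw each time.
- nest_slidebox_floor (a point): White plastic plate lying on the steel bench, 8 mm high, 118 x 66 mm, with an oblong recess 96 mm long (x axis) by 44 mm wide (y axis), 4 mm deep, dark floor. Point at the centre of the recess floor, 4 mm above the bench and 4 mm below the plate's top. The z axis is up. Fixed to the bench at a random place and yaw each time.
- flask_center (a point): Bystander: green glass conical flask with a stopper, 60 mm wide at the foot, 95 mm high, standing loose beyond the middle of the work; point on its axis 45 mm above its foot.
Mind the look-alikes: they are no part of the job. Leave any blue look-alike of the part that bears tin_center alone. Leave any blue look-alike of the part that bears nest_dish_floor alone.

How it is judged (in metres and radians):
At the end, for the whole second after the job is handed in: Dish, jar, tin and slide box each rest on the floor of their own recess (centre within 15 mm of its centre, height within 2 mm above or 3 mm below seated, tilt under 0.08 rad); the lid lies likewise flat on the jar's rim, within 11 mm of its axis; all at rest (horizontal distance between dish_center and nest_dish_floor below 0.015 m and z of dish_center in the frame of nest_dish_floor between 0.0095 and 0.0145 m and angle between each of dish_center, jar_center, tin_center, slidebox_center, lid_knob's own z axis and vertical below 0.08 rad and linear speed of each of dish, jar, tin, slidebox, lid below 0.02 m/s and horizontal distance between jar_center and nest_jar_floor below 0.015 m and z of jar_center in the frame of nest_jar_floor between 0.0195 and 0.0245 m and horizontal distance between tin_center and nest_tin_floor below 0.015 m and z of tin_center in the frame of nest_tin_floor between 0.01 and 0.015 m and horizontal distance between slidebox_center and nest_slidebox_floor below 0.015 m and z of slidebox_center in the frame of nest_slidebox_floor between 0.012 and 0.017 m and horizontal distance between lid_knob and jar_center below 0.011 m and z of lid_knob in the frame of jar_center between 0.0345 and 0.0395 m); the robot touches nothing.
It fails at once if the flask was shifted by more than 25 mm or tipped (distance of flask_center from where it was at the start of the episode above 0.025 m or angle between flask_center's own z axis and vertical above 0.3 rad).
It also fails if it takes over 128 s, if anything falls off the work surface, if the arm or the gripper's body presses on something with over 40 N, if the wrist force passes 120 N, or if a joint passes its speed limit or range.

## Working session

There is one attempt and no reset: what is moved stays moved. The work goes in short steps, Python scripts to look and compute and a tool call to move; the robot and the scene stay as the last step left them, time stands still between calls to the robot, and variables do not carry over. Pictures are saved under pics/ and viewed, at most 14 in all, crops included, and the job is handed in when it is done.

Besides the shell and the picture viewer there is one more tool, called after "Emit:" as name([rows], argument=value, ...), one row to a line, values as JSON. jog_arm: Moves the arm, as the interface text tells. Its arguments: {"type":"object","properties":{"series":{"type":"array"},"squeeze":{"type":"number"}},"required":["series"]}

```bash
mkdir -p pics
cat > h.py <<'E'
from station import *
import numpy as np, cv2
from scipy.spatial.transform import Rotation as R
def cam(n):
    m=camera_model(n); return np.array(m["camera_matrix"]),np.array(m["position"]),R.from_quat(m["orientation"]).as_matrix(),m
def ray(n,u,v):
    K,p,Q,m=cam(n); d=np.linalg.inv(K)@np.array([u,v,1.0]); return p,Q@(d*[1,-1,-1])
def onplane(n,u,v,z):
    p,d=ray(n,u,v); return p+d*(z-p[2])/d[2]
def proj(n,P):
    K,p,Q,m=cam(n); c=Q.T@(np.asarray(P,float)-p); c=c*[1,-1,-1]; q=K@c; return q[:2]/q[2]
E
python3 - <<'E'
from h import *
for n in("top","side"):
    im,d=grab_frame(n); cv2.imwrite(f"pics/{n}0.png",im); np.savez(f"{n}0.npz",im=im,d=d); print(camera_model(n))
s=read_state(); print({k:np.round(v,3) for k,v in s.items()})
E
```

```text
{'camera_matrix': array([[375.43311831,   0.        , 316.04425273],
       [  0.        , 375.43311831, 200.62486134],
       [  0.        ,   0.        ,   1.        ]]), 'position': array([353.27629336,   5.85895803, 983.50650013]), 'orientation': array([-0.06081945,  0.05713458,  0.7102865 , -0.69894901])}
{'camera_matrix': array([[406.40846103,   0.        , 311.41380056],
       [  0.        , 406.40846103, 194.4305708 ],
       [  0.        ,   0.        ,   1.        ]]), 'position': array([ 453.81451087, -886.8006559 ,  716.3384639 ]), 'orientation': array([ 0.45486977, -0.0173248 , -0.00940822,  0.89033973])}
{'t': np.float64(0.1), 'joint_pos': array([ 1.586,  0.502, -0.427,  1.551,  0.221,  1.138, -0.21 ]), 'qvel': array([-0.001, -0.001, -0.001, -0.001,  0.002, -0.   ,  0.001]), 'joint_efforts': array([-1.1000e-02, -5.7082e+01, -5.8390e+00, -2.8175e+01,  1.0000e-02,
        6.0000e-03, -0.0000e+00]), 'ee_pos': array([ 159.19 , -629.456,  191.32 ]), 'tcp_rot': array([ 0.992,  0.124, -0.   , -0.001]), 'contact_force': array([-0.327,  0.767,  0.416]), 'torque': array([-0.017,  0.009, -0.067]), 'gripper_force': np.float64(0.0), 'width': np.float64(85.17)}
```

View pics/top0.png

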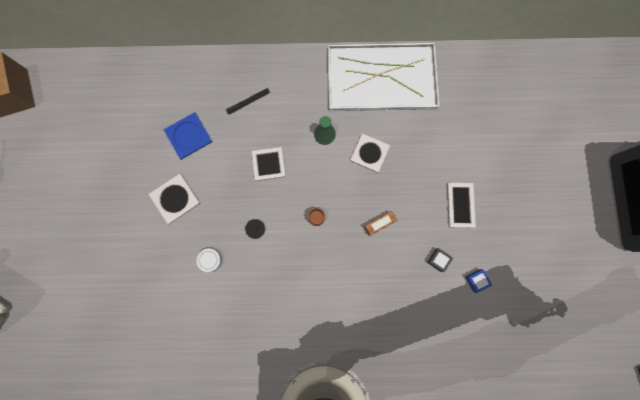

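View pics/side0.png

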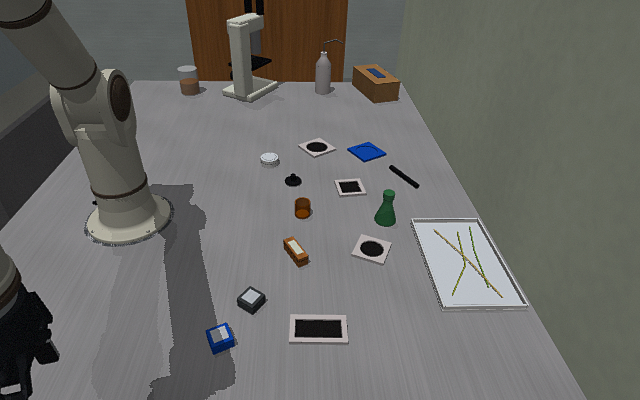

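Top view, candidates:
- **Tin:** dark steel at (440,260), blue one at (480,281). The dark one fits the description.
- **Dish nest:** white plate with the large round recess at (174,199), blue one at (188,136). The white one fits.
- **Jar nest:** white plate with the small round recess at (370,153).
- **Square and oblong nests:** (268,164) and (461,205).
- **Parts:** dish (208,260), lid (255,229), jar (317,217), slide box (381,223), flask (325,130).

I'll measure these and confirm them in one enlarged crop.

Run:
```python
from h import *
im=np.load("top0.npz")["im"]; d=np.load("top0.npz")["d"]
hsv=cv2.cvtColor(im,cv2.COLOR_BGR2HSV); H,S,V=[hsv[...,i].astype(int) for i in range(3)]
K,p,Q,m=cam("top"); uu,vv=np.meshgrid(np.arange(640),np.arange(400))
c=np.stack([(uu-K[0,2])/K[0,0],-(vv-K[1,2])/K[1,1],-np.ones_like(d)],-1)*d[...,None]
W=c@Q.T+p; Z=W[...,2]
print("bench z",np.median(Z[280:320,200:240]),"std",Z[280:320,200:240].std())
items={ # name: seed, mask, plane z, win
"nest_dish":((174,199),(V>170)&(S<60),8,32),"nest_tin":((268,164),(V>170)&(S<60),8,26),"nest_jar":((370,153),(V>170)&(S<60),8,26),"nest_box":((461,205),(V>170)&(S<60),8,30),
"dish":((208,260),(V>165)&(S<60),25,18),"lid":((255,229),V<70,5,14),"jar":((317,217),(S>110)&(V>40),45,14),"box":((381,223),(S>90)|((V>180)),30,20),"tin":((440,260),(V<75)|(V>170),26,16)}
vis=cv2.resize(im[100:310,140:510],None,fx=2.15,fy=2.15,interpolation=cv2.INTER_CUBIC)
for n,(s,M,z,w) in items.items():
    k=np.zeros(M.shape,np.uint8); k[s[1]-w:s[1]+w+1,s[0]-w:s[0]+w+1]=M[s[1]-w:s[1]+w+1,s[0]-w:s[0]+w+1]
    cs,_=cv2.findContours(k,cv2.RETR_EXTERNAL,cv2.CHAIN_APPROX_NONE); c=max(cs,key=cv2.contourArea)
    P=np.array([onplane("top",u,v,z)[:2] for u,v in c[:,0]],np.float32)
    r=cv2.minAreaRect(P); bx=cv2.boxPoints(r); e=[bx[1]-bx[0],bx[2]-bx[1]]; L=max(e,key=np.linalg.norm)
    q=Z[s[1]-w:s[1]+w+1,s[0]-w:s[0]+w+1][k[s[1]-w:s[1]+w+1,s[0]-w:s[0]+w+1]>0]
    print(n,np.round(r[0],1),"size",np.round(r[1],1),"yaw",round(np.degrees(np.arctan2(L[1],L[0]))%180,1),"z",np.round(np.median(q),1),round(q.max(),1))
    cv2.drawContours(vis,[np.int32((c-[140,100]+.5)*2.15)],-1,(0,0,255),1)
cv2.imwrite("pics/crop0.png",vis)
for u,v in((325,122),(325,132)):print("flask",onplane("top",u,v,90 if v<125 else 20))
```

```text
bench z -0.4710389557106396 std 69.42788026782436
nest_dish [531.5 388. ] size [99.6 99.6] yaw 124.2 z 7.2 983.5
nest_tin [622.7 137. ] size [83.3 84.5] yaw 96.9 z 7.3 983.5
nest_jar [ 648.5 -137.8] size [85.  85.4] yaw 154.6 z 7.3 983.5
nest_box [ 501.6 -372.3] size [ 67.7 119.7] yaw 178.6 z 7.5 983.5
dish [363.3 284.8] size [68.2 90.5] yaw 91.9 z 24.2 983.5
lid [447.2 171.6] size [44.9 44.5] yaw 89.1 z 9.0 983.5
jar [473.   10.9] size [41.1 39.3] yaw 44.0 z 5.2 983.5
box [ 454.5 -153.5] size [27.5 80.6] yaw 117.8 z 29.8 983.5
tin [ 358.8 -302.6] size [28.4 28.7] yaw 143.1 z 25.2 30.0
flask [702.98679597 -16.14709033  90.        ]
flask [702.16565437 -17.32057521  20.        ]
```

View pics/crop0.png

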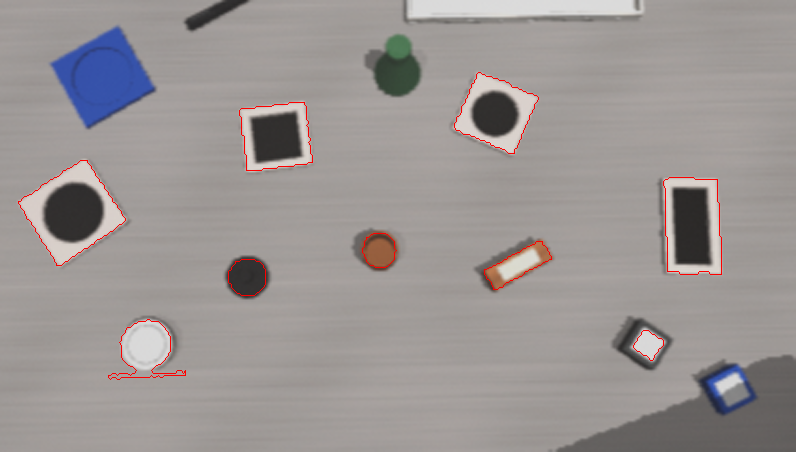

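The crop confirms the nine things to use: the dark tin at (649,344) in the crop, the white dish nest at (74,213), and the blue ones at (728,388) and (103,77), which I leave alone. The dish contour picked up a streak and the lid contour came out too small, so I'll refine both and work out the first move, to the tin.

```bash
cat >> h.py <<'E'
def psi():
    x=R.from_quat(read_state()["tcp_rot"]).as_matrix()[:,0]; return np.degrees(np.arctan2(x[1],x[0]))
def mv(xyz,yaw,frm=None):
    "tool-frame turn (deg about z) and shift (m) from the present pose, or from (xyz,yaw)"
    s=read_state(); p0,y0=(np.array(s["ee_pos"]),psi()) if frm is None else (np.array(frm[0]),frm[1])
    a=np.radians(y0); T=np.array([[np.cos(a),np.sin(a),0],[np.sin(a),-np.cos(a),0],[0,0,-1]])
    d=(yaw-y0+180)%360-180
    print("turn z",round(-d,1),"shift m",np.round(T.T@(np.array(xyz)-p0)/1000,4))
E
python3 - <<'E'
from h import *
im=np.load("top0.npz")["im"]; V=im.max(2).astype(int)
for n,s,M,z,w in(("dish",(208,260),V>185,25,16),("lid",(255,229),V<95,9,14)):
    k=np.zeros(M.shape,np.uint8); sl=np.s_[s[1]-w:s[1]+w+1,s[0]-w:s[0]+w+1]; k[sl]=M[sl]
    k=cv2.morphologyEx(k,cv2.MORPH_OPEN,np.ones((3,3)))
    c=max(cv2.findContours(k,0,1)[0],key=cv2.contourArea); P=np.array([onplane("top",u,v,z)[:2] for u,v in c[:,0]],np.float32)
    print(n,cv2.fitEllipse(P))
mv([359,-303,100],53.1); mv([359,-303,7],53.1)
E
```

```text
dish ((367.3130187988281, 285.61163330078125), (53.869510650634766, 57.081993103027344), 38.89597702026367)
lid ((447.0090026855469, 170.48260498046875), (48.508338928222656, 49.304420471191406), 131.3974609375)
turn z -38.9 shift m [ 0.2738 -0.2675  0.0913]
turn z -38.9 shift m [ 0.2738 -0.2675  0.1843]
```

Emit:
jog_arm([
  [0, 0, -39, 0.274, -0.2675, 0.09, 1],
  [0, 0, -39, 0.274, -0.2675, 0.09, 1],
  [0, 0, -39, 0.274, -0.2675, 0.09, 1],
  [0, 0, -39, 0.274, -0.2675, 0.09, 1],
  [0, 0, -39, 0.274, -0.2675, 0.09, 1],
  [0, 0, -39, 0.274, -0.2675, 0.09, 1],
  [0, 0, -39, 0.274, -0.2675, 0.09, 1],
  [0, 0, -39, 0.274, -0.2675, 0.09, 1],
  [0, 0, -39, 0.274, -0.2675, 0.09, 1],
  [0, 0, -39, 0.274, -0.2675, 0.09, 1],
  [0, 0, -39, 0.274, -0.2675, 0.09, 1],
  [0, 0, -39, 0.274, -0.2675, 0.09, 1],
  [0, 0, -39, 0.274, -0.2675, 0.09, 1],
  [0, 0, -39, 0.274, -0.2675, 0.09, 1],
], squeeze=40)

```text
t: 1.5
ee_pos: [359.0, -304.5, 102.4]
tcp_rot: [0.895, 0.447, -0.0, 0.0]
contact_force: [-0.0, -0.3, -1.0]
width: 85.4
gripper_force: 0.0
```

Run:
```python
from h import *
s=read_state(); print(s["t"],np.round(s["ee_pos"],1),psi(),np.round(s["joint_pos"],2),s["width"]); mv([359,-303,7],53.1)
```

```text
1.5 [ 359.  -304.5  102.4] 53.08896526287568 [ 1.24  0.35 -0.69  2.06  0.3   0.83 -0.27] 85.35330914918586
turn z -0.0 shift m [ 0.0012 -0.0009  0.0954]
```

Emit:
jog_arm([
  [0, 0, 0, 0.001, -0.001, 0.05, 1],
  [0, 0, 0, 0.001, -0.001, 0.08, 1],
  [0, 0, 0, 0.001, -0.001, 0.095, 1],
  [0, 0, 0, 0.001, -0.001, 0.095, 1],
  [0, 0, 0, 0.001, -0.001, 0.095, 0],
  [0, 0, 0, 0.001, -0.001, 0.095, 0],
  [0, 0, 0, 0.001, -0.001, 0.095, 0],
  [0, 0, 0, 0.001, -0.001, 0.095, 0],
  [0, 0, 0, 0.001, -0.001, 0.095, 0],
  [0, 0, 0, 0.001, -0.001, 0.095, 0],
  [0, 0, 0, 0.001, -0.001, 0.095, 0],
  [0, 0, 0, 0.001, -0.001, 0.095, 0],
  [0, 0, 0, 0.001, -0.001, 0.095, 0],
  [0, 0, 0, 0.001, -0.001, 0.095, 0],
])

```text
t: 2.9
ee_pos: [359.3, -302.1, 7.3]
tcp_rot: [0.894, 0.448, 0.0, -0.0]
contact_force: [0.4, 0.6, 0.4]
width: -0.0
gripper_force: 0.0
```

Run:
```python
from h import *
s=read_state(); print(s["t"],np.round(s["ee_pos"],1),psi(),s["width"],s["gripper_force"]); 
im,d=grab_frame("side"); cv2.imwrite("pics/s1.png",cv2.resize(im[220:390,130:370],None,fx=3,fy=3))
p=s["ee_pos"]; mv([p[0],p[1],80],53.1); mv([622.7,137,80],96.9); mv([622.7,137,11.5],96.9,([622.7,137,80],96.9))
```

```text
2.9 [ 359.3 -302.1    7.3] 53.20240398542631 -0.031741746992929525 0.0
turn z 0.1 shift m [ 0.     -0.     -0.0727]
turn z -43.7 shift m [ 0.5095 -0.0521 -0.0727]
turn z -0.0 shift m [0.     0.     0.0685]
```

View pics/s1.png

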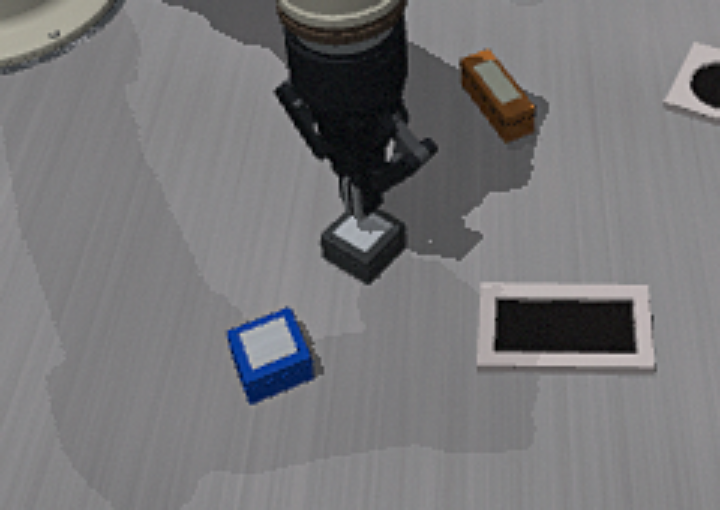

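The fingers shut at (362,205) in the crop without the tin between them, and the tin's panel is at (363,235). I'll check the tin's position across the two views.

Run:
```python
from h import *
print("tin side",onplane("side",251,298.5,26),"tin proj top", proj("top",[359,-303,26]),"side",proj("side",[359,-303,26]))
print("tcp in side",proj("side",read_state()["ee_pos"]),"crop",(proj("side",read_state()["ee_pos"])-[130,220])*3)
im,d=grab_frame("side")
print("depth z-points:")
K,p,Q,m=cam("side")
for u,v in((251,298),(250,290),(251,285),(245,283),(250,275)):
    print(u,v,im[v,u],Q@(np.array([(u-K[0,2])/K[0,0],-(v-K[1,2])/K[1,1],-1])*d[v,u])+p)
for n,(u,v) in {"blue":(220,334),"jar":(303,201),"box":(296,248)}.items(): print(n,onplane("side",u,v,{"blue":26,"jar":45,"box":30}[n]))
```

```text
tin side [ 358.99868772 -310.85849893   26.        ] tin proj top [441.3217177  259.65212241] side [251.32190573 295.59830172]
tcp in side [252.02847353 301.00646427] crop [366.08542059 243.01939282]
depth z-points:
251 298 [174 168 164] [ 358.59042522 -307.74447767   23.88765072]
250 290 [69 67 64] [ 359.04557181 -313.2386397    55.70138842]
251 285 [15 14 12] [ 362.45593895 -315.42844498   73.45926122]
245 283 [93 91 88] [ 349.69268231 -310.16779195   73.78553438]
250 275 [20 15 14] [ 363.43712154 -322.1511162   110.28871795]
blue [ 306.28213284 -397.602548     26.        ]
jar [474.77463986  10.54698218  45.        ]
box [ 455.18157615 -160.46263145   30.        ]
```

Run:
```python
from h import *
im,d=grab_frame("side"); cv2.imwrite("pics/s2.png",cv2.resize(im[265:320,215:290],None,fx=10,fy=10,interpolation=cv2.INTER_NEAREST))
K,p,Q,m=cam("side")
for v in range(284,302,2):
    print(v,[tuple(np.round(Q@(np.array([(u-K[0,2])/K[0,0],-(v-K[1,2])/K[1,1],-1])*d[v,u])+p).astype(int)) for u in (246,249,252,255)])
```

```text
284 [(np.int64(352), np.int64(-312), np.int64(73)), (np.int64(358), np.int64(-315), np.int64(76)), (np.int64(365), np.int64(-316), np.int64(77)), (np.int64(373), np.int64(-330), np.int64(92))]
286 [(np.int64(351), np.int64(-309), np.int64(63)), (np.int64(358), np.int64(-315), np.int64(70)), (np.int64(364), np.int64(-316), np.int64(72)), (np.int64(370), np.int64(-313), np.int64(68))]
288 [(np.int64(350), np.int64(-309), np.int64(57)), (np.int64(358), np.int64(-315), np.int64(64)), (np.int64(364), np.int64(-315), np.int64(64)), (np.int64(369), np.int64(-309), np.int64(57))]
290 [(np.int64(350), np.int64(-310), np.int64(52)), (np.int64(358), np.int64(-317), np.int64(60)), (np.int64(364), np.int64(-318), np.int64(61)), (np.int64(366), np.int64(-288), np.int64(27))]
292 [(np.int64(347), np.int64(-294), np.int64(28)), (np.int64(357), np.int64(-316), np.int64(53)), (np.int64(360), np.int64(-295), np.int64(28)), (np.int64(366), np.int64(-294), np.int64(26))]
294 [(np.int64(348), np.int64(-301), np.int64(29)), (np.int64(354), np.int64(-299), np.int64(27)), (np.int64(360), np.int64(-300), np.int64(27)), (np.int64(367), np.int64(-299), np.int64(27))]
296 [(np.int64(348), np.int64(-305), np.int64(27)), (np.int64(354), np.int64(-304), np.int64(26)), (np.int64(361), np.int64(-305), np.int64(27)), (np.int64(367), np.int64(-304), np.int64(26))]
298 [(np.int64(348), np.int64(-309), np.int64(26)), (np.int64(355), np.int64(-310), np.int64(26)), (np.int64(361), np.int64(-310), np.int64(27)), (np.int64(367), np.int64(-310), np.int64(26))]
300 [(np.int64(349), np.int64(-316), np.int64(28)), (np.int64(355), np.int64(-314), np.int64(25)), (np.int64(362), np.int64(-316), np.int64(27)), (np.int64(368), np.int64(-313), np.int64(24))]
```

View pics/s2.png

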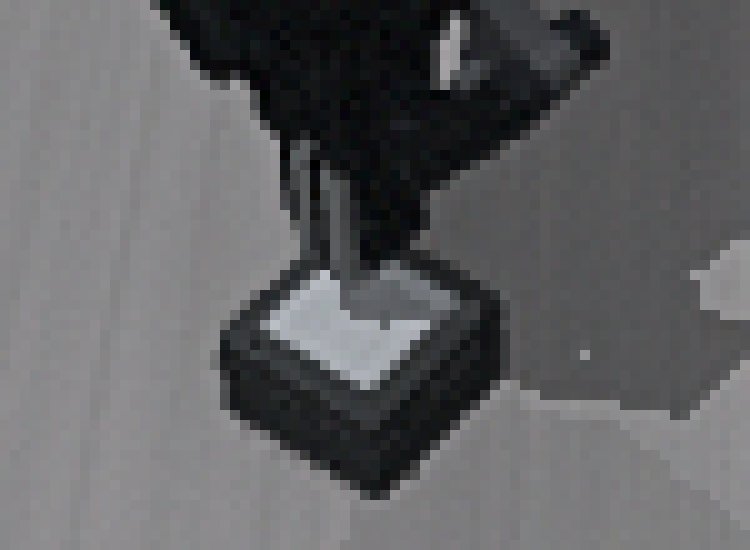

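The shut fingertips are about 22 mm above the tin: near corner at (250,293), z about 49. So the real finger end is about 40 mm above the reported TCP. I'll open, go down part way and measure the open tips.

Emit:
jog_arm([
  [0, 0, 0, 0, 0.0, -0.02, 1],
  [0, 0, 0, 0, 0.0, -0.02, 1],
  [0, 0, 0, 0, 0.0, -0.02, 1],
  [0, 0, 0, 0, 0.0, -0.02, 1],
  [0, 0, 0, 0, 0.0, -0.02, 1],
  [0, 0, 0, 0, 0.0, -0.02, 1],
  [0, 0, 0, 0, 0.0, -0.02, 1],
  [0, 0, 0, 0, 0.0, -0.02, 1],
  [0, 0, 0, 0.001, 0.001, 0.0, 1],
  [0, 0, 0, 0.001, 0.001, 0.01, 1],
  [0, 0, 0, 0.001, 0.001, 0.01, 1],
  [0, 0, 0, 0.001, 0.001, 0.01, 1],
])

```text
t: 4.25
ee_pos: [360.5, -301.7, -2.8]
tcp_rot: [0.894, 0.448, -0.0, -0.0]
contact_force: [0.7, -0.4, -0.3]
width: 85.2
gripper_force: 0.0
```

Run:
```python
from h import *
s=read_state(); print(s["t"],np.round(s["ee_pos"],1),psi(),s["width"],s["contact_force"])
im,d=grab_frame("side"); cv2.imwrite("pics/s3.png",cv2.resize(im[245:325,200:300],None,fx=7,fy=7,interpolation=cv2.INTER_NEAREST)); np.savez("s3.npz",im=im,d=d)
```

```text
4.25 [ 360.5 -301.7   -2.8] 53.217656037491075 85.2270802456383 [ 0.70387046 -0.36903658 -0.26435063]
```

View pics/s3.png

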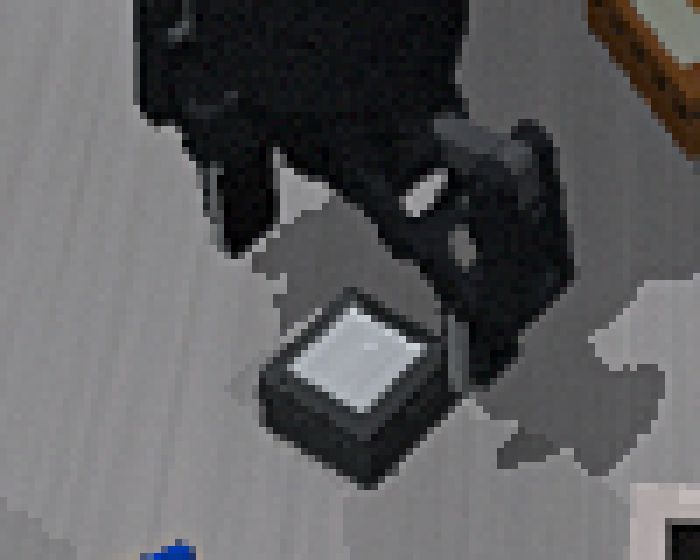

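Run:
```python
from h import *
f=np.load("s3.npz"); d=f["d"]; K,p,Q,m=cam("side")
def at(u,v): return np.round(Q@(np.array([(u-K[0,2])/K[0,0],-(v-K[1,2])/K[1,1],-1])*d[v,u])+p,0)
print("R",[at(265,v) for v in (291,294,297,299,300,301)]); print([at(268,v) for v in (291,294,297,299,300)]); print("L",[at(233,v) for v in (272,275,278,280)],[at(231,v) for v in (270,274,277)])
for u,v,y in((265.5,301.5,-336),(233.5,281.5,-285),(268,300,-336)):
    q,r=ray("side",u,v); print(q+r*(y-q[1])/r[1])
```

```text
R [array([ 393., -343.,   86.]), array([ 393., -341.,   75.]), array([ 392., -340.,   65.]), array([ 392., -341.,   60.]), array([ 392., -341.,   57.]), array([ 387., -300.,    5.])]
[array([ 399., -341.,   85.]), array([ 399., -342.,   76.]), array([ 398., -341.,   66.]), array([ 398., -342.,   61.]), array([ 397., -336.,   50.])]
L [array([ 322., -280.,   75.]), array([ 321., -282.,   68.]), array([ 321., -286.,   63.]), array([ 320., -283.,   53.])] [array([ 454., -887.,  716.]), array([ 318., -285.,   74.]), array([ 317., -285.,   65.])]
[ 392.17669284 -336.           46.30382564]
[ 320.98824164 -285.           50.79265632]
[ 397.48548903 -336.           50.90059821]
```

Open tips are at about z = 52 with the TCP at -2.8. That agrees with an offset of 41 mm shut and 54 mm open. I'll use a TCP height of -36 mm for the tin.

Emit:
jog_arm([
  [0, 0, 0, -0.001, 0.001, 0.02, 1],
  [0, 0, 0, -0.001, 0.001, 0.033, 1],
  [0, 0, 0, -0.001, 0.001, 0.033, 1],
  [0, 0, 0, -0.001, 0.001, 0.033, 0],
  [0, 0, 0, -0.001, 0.001, 0.033, 0],
  [0, 0, 0, -0.001, 0.001, 0.033, 0],
  [0, 0, 0, -0.001, 0.001, 0.033, 0],
  [0, 0, 0, -0.001, 0.001, 0.033, 0],
  [0, 0, 0, -0.001, 0.001, 0.033, 0],
  [0, 0, 0, -0.001, 0.001, 0.033, 0],
])

```text
t: 5.3
ee_pos: [361.3, -303.7, -35.0]
tcp_rot: [0.894, 0.448, 0.0, 0.001]
contact_force: [-1.5, 1.2, 5.8]
width: 43.6
gripper_force: 41.4
```

Run:
```python
from h import *
s=read_state(); print(s["t"],np.round(s["ee_pos"],1),psi(),s["width"],s["gripper_force"],s["contact_force"])
mv([622.7,137,40],96.9); mv([622.7,137,-31],96.9)
```

```text
5.3 [ 361.3 -303.7  -35. ] 53.201079164759996 43.60382758654494 41.39532387256622 [-1.48630586  1.21446709  5.77769954]
turn z -43.7 shift m [ 0.5095 -0.0546 -0.075 ]
turn z -43.7 shift m [ 0.5095 -0.0546 -0.004 ]
```

Emit:
jog_arm([
  [0, 0, 0, 0, 0, -0.04, 0],
  [0, 0, 0, 0, 0, -0.075, 0],
  [0, 0, -43.7, 0.5095, -0.0546, -0.075, 0],
  [0, 0, -43.7, 0.5095, -0.0546, -0.075, 0],
  [0, 0, -43.7, 0.5095, -0.0546, -0.075, 0],
  [0, 0, -43.7, 0.5095, -0.0546, -0.075, 0],
  [0, 0, -43.7, 0.5095, -0.0546, -0.075, 0],
  [0, 0, -43.7, 0.5095, -0.0546, -0.075, 0],
  [0, 0, -43.7, 0.5095, -0.0546, -0.075, 0],
  [0, 0, -43.7, 0.5095, -0.0546, -0.075, 0],
  [0, 0, -43.7, 0.5095, -0.0546, -0.075, 0],
  [0, 0, -43.7, 0.5095, -0.0546, -0.075, 0],
  [0, 0, -43.7, 0.5095, -0.0546, -0.075, 0],
  [0, 0, -43.7, 0.5095, -0.0546, -0.075, 0],
  [0, 0, -43.7, 0.5095, -0.0546, -0.075, 0],
  [0, 0, -43.7, 0.5095, -0.0546, -0.075, 0],
  [0, 0, -43.7, 0.5095, -0.0546, -0.075, 0],
])

```text
t: 7.0
ee_pos: [622.1, 134.7, 39.1]
tcp_rot: [0.664, 0.748, -0.001, 0.0]
contact_force: [-0.2, -0.2, -2.0]
width: 43.4
gripper_force: 41.6
```

Run:
```python
from h import *
s=read_state(); print(s["t"],np.round(s["ee_pos"],1),psi(),s["width"],s["gripper_force"],s["contact_force"],np.round(s["joint_pos"],2))
mv([622.7,137,-30],96.9)
im,d=grab_frame("side"); cv2.imwrite("pics/s4.png",cv2.resize(im[130:210,300:400],None,fx=7,fy=7,interpolation=cv2.INTER_NEAREST))
```

```text
7.0 [622.1 134.7  39.1] 96.75034817904364 43.367808406462366 41.64420962333679 [-0.1868629  -0.17121991 -1.97379495] [ 0.28  0.76 -0.77  1.69  0.63  0.96 -0.61]
turn z -0.1 shift m [0.0022 0.0009 0.0691]
```

View pics/s4.png

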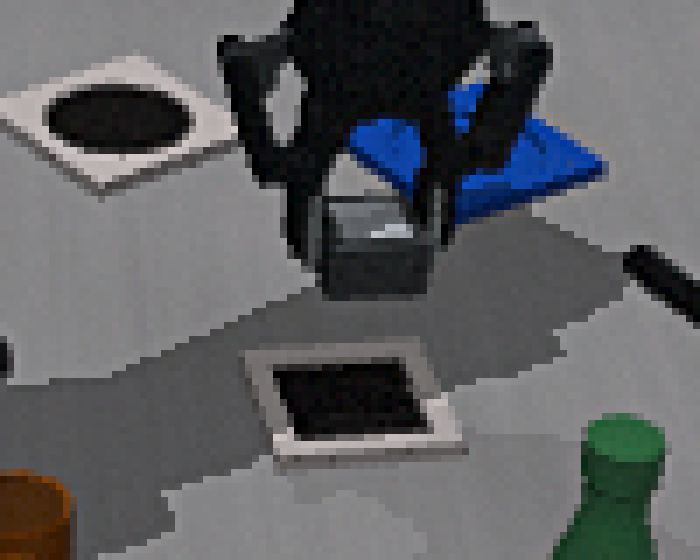

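The tin hangs level with about 9 mm showing below the tips, above the square nest. I'll set it down at TCP z = -30.5.

Emit:
jog_arm([
  [0, 0, 0, 0.003, 0.001, 0.04, 0],
  [0, 0, 0, 0.003, 0.001, 0.06, 0],
  [0, 0, 0, 0.003, 0.001, 0.0695, 0],
  [0, 0, 0, 0.003, 0.001, 0.0695, 0],
  [0, 0, 0, 0.003, 0.001, 0.0695, 0],
  [0, 0, 0, 0.003, 0.001, 0.0695, 1],
  [0, 0, 0, 0.003, 0.001, 0.0695, 1],
  [0, 0, 0, 0.003, 0.001, 0.0695, 1],
  [0, 0, 0, 0.003, 0.001, 0.0695, 1],
  [0, 0, 0, 0.003, 0.001, 0.0695, 1],
  [0, 0, 0, 0.003, 0.001, 0.0695, 1],
  [0, 0, 0, 0.003, 0.001, 0.04, 1],
  [0, 0, 0, 0.003, 0.001, 0.0, 1],
  [0, 0, 0, 0.003, 0.001, -0.01, 1],
  [0, 0, 0, 0.003, 0.001, -0.01, 1],
])

```text
t: 8.55
ee_pos: [624.8, 141.0, 51.7]
tcp_rot: [0.663, 0.748, 0.002, 0.001]
contact_force: [-0.5, -0.5, 0.2]
width: 85.3
gripper_force: 0.0
```

Run:
```python
from h import *
s=read_state(); print(s["t"],np.round(s["ee_pos"],1),psi(),s["width"],s["contact_force"])
mv([366.5,285.5,50],120); mv([366.5,285.5,-36],120)
```

```text
8.55 [624.8 141.   51.7] 96.89345070149919 85.31380551939351 [-0.53075876 -0.46610178  0.24465313]
turn z -23.1 shift m [ 0.1745 -0.2391  0.0017]
turn z -23.1 shift m [ 0.1745 -0.2391  0.0877]
```

Emit:
jog_arm([
  [0, 0, -23, 0.1745, -0.239, 0.0, 1],
  [0, 0, -23, 0.1745, -0.239, 0.0, 1],
  [0, 0, -23, 0.1745, -0.239, 0.0, 1],
  [0, 0, -23, 0.1745, -0.239, 0.0, 1],
  [0, 0, -23, 0.1745, -0.239, 0.0, 1],
  [0, 0, -23, 0.1745, -0.239, 0.0, 1],
  [0, 0, -23, 0.1745, -0.239, 0.0, 1],
  [0, 0, -23, 0.1745, -0.239, 0.0, 1],
  [0, 0, -23, 0.1745, -0.239, 0.0, 1],
  [0, 0, -23, 0.1745, -0.239, 0.045, 1],
  [0, 0, -23, 0.1745, -0.239, 0.075, 1],
  [0, 0, -23, 0.1745, -0.239, 0.0895, 1],
  [0, 0, -23, 0.1745, -0.239, 0.0895, 1],
  [0, 0, -23, 0.1745, -0.239, 0.0895, 0],
  [0, 0, -23, 0.1745, -0.239, 0.0895, 0],
  [0, 0, -23, 0.1745, -0.239, 0.0895, 0],
  [0, 0, -23, 0.1745, -0.239, 0.0895, 0],
  [0, 0, -23, 0.1745, -0.239, 0.0895, 0],
  [0, 0, -23, 0.1745, -0.239, 0.0895, 0],
])

```text
t: 10.45
ee_pos: [366.0, 285.2, -39.0]
tcp_rot: [0.501, 0.865, 0.001, 0.001]
contact_force: [0.4, -0.7, 6.4]
width: 58.5
gripper_force: 43.2
```

Run:
```python
from h import *
s=read_state(); print(s["t"],np.round(s["ee_pos"],1),psi(),s["width"],s["gripper_force"],s["contact_force"],np.round(s["joint_pos"],2))
mv([531.5,388,20],120); z=s["ee_pos"][2]; mv([531.5,388,z+4.5],120)
for n in("top","side"):
    im,d=grab_frame(n); np.savez(f"{n}1.npz",im=im,d=d)
    if n=="side": cv2.imwrite("pics/s5.png",cv2.resize(im[110:210,240:400],None,fx=5,fy=5,interpolation=cv2.INTER_CUBIC))
```

```text
10.45 [366.  285.2 -39. ] 119.8618395753336 58.54526946037015 43.21419639280066 [ 0.36579859 -0.67304764  6.43134037] [-0.07  0.69 -0.79  2.14  0.83  0.65 -0.92]
turn z -0.1 shift m [ 0.0067  0.1947 -0.059 ]
turn z -0.1 shift m [ 0.0067  0.1947 -0.0045]
```

View pics/s5.png

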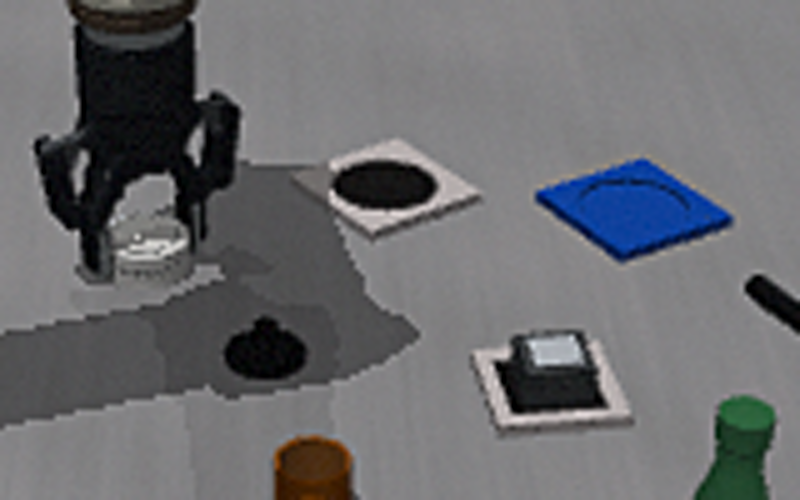

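The dish is gripped at crop (150,240), and the tin sits in the square recess with its panel at crop (556,352), apparently towards the rear. I'll check the tin from the top camera.

Run:
```python
from h import *
print("side",onplane("side",351.2,180.4,30))
f=np.load("top1.npz"); im,d=f["im"],f["d"]; V=im.max(2)
k=np.zeros(V.shape,np.uint8); k[140:185,245:292]=(V[140:185,245:292]>150)
n,l,st,ce=cv2.connectedComponentsWithStats(k)
for i in range(1,n):
    if st[i,4]>30: print(st[i],ce[i],onplane("top",*ce[i],30),np.median(d[l==i]))
cv2.imwrite("pics/t1.png",cv2.resize(im[135:195,235:300],None,fx=9,fy=9,interpolation=cv2.INTER_NEAREST))
```

```text
side [623.43023802 134.74188148  30.        ]
[ 245  140   47   45 1609] [268.03418272 161.47607209] [620.30922566 133.92961025  30.        ] 1013.5155
[260 155  13  12 129] [266.0620155  160.31007752] [623.55991636 139.12932859  30.        ] 985.6049
```

View pics/t1.png

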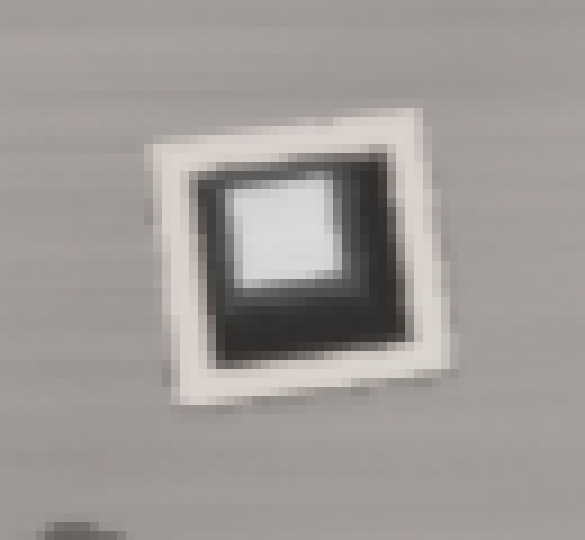

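In the crop the tin lies square inside the recess, panel centre at (285,235). That works out to (623.5,139), within 3 mm of the nest. Next I carry the dish over.

Emit:
jog_arm([
  [0, 0, 0, 0, 0, -0.03, 0],
  [0, 0, 0, 0, 0, -0.06, 0],
  [0, 0, 0, 0.0065, 0.195, -0.06, 0],
  [0, 0, 0, 0.0065, 0.195, -0.06, 0],
  [0, 0, 0, 0.0065, 0.195, -0.06, 0],
  [0, 0, 0, 0.0065, 0.195, -0.06, 0],
  [0, 0, 0, 0.0065, 0.195, -0.06, 0],
  [0, 0, 0, 0.0065, 0.195, -0.06, 0],
  [0, 0, 0, 0.0065, 0.195, -0.06, 0],
  [0, 0, 0, 0.0065, 0.195, -0.03, 0],
  [0, 0, 0, 0.0065, 0.195, -0.0145, 0],
  [0, 0, 0, 0.0065, 0.195, -0.0045, 0],
  [0, 0, 0, 0.0065, 0.195, -0.0045, 0],
  [0, 0, 0, 0.0065, 0.195, -0.0045, 0],
])

```text
t: 11.95
ee_pos: [530.2, 387.6, -35.5]
tcp_rot: [0.501, 0.866, -0.0, 0.0]
contact_force: [0.2, 0.5, -1.9]
width: 58.6
gripper_force: 46.2
```

Run:
```python
from h import *
s=read_state(); print(s["t"],np.round(s["ee_pos"],1),psi(),s["width"],s["gripper_force"],s["contact_force"])
p0=s["ee_pos"]; mv([p0[0],p0[1],50],120); mv([473.5,11,60],90)
```

```text
11.95 [530.2 387.6 -35.5] 119.92838913997235 58.5726940451893 46.232708492316306 [ 0.15868049  0.48104592 -1.90295083]
turn z -0.1 shift m [ 0.      0.     -0.0855]
turn z 29.9 shift m [-0.2981 -0.237  -0.0955]
```

Emit:
jog_arm([
  [0, 0, 0, 0, 0, 0, 1],
  [0, 0, 0, 0, 0, 0, 1],
  [0, 0, 0, 0, 0, 0, 1],
  [0, 0, 0, 0, 0, 0, 1],
  [0, 0, 0, 0, 0, 0, 1],
  [0, 0, 0, 0, 0, -0.04, 1],
  [0, 0, 0, 0, 0, -0.09, 1],
  [0, 0, 30, -0.298, -0.237, -0.095, 1],
  [0, 0, 30, -0.298, -0.237, -0.095, 1],
  [0, 0, 30, -0.298, -0.237, -0.095, 1],
  [0, 0, 30, -0.298, -0.237, -0.095, 1],
  [0, 0, 30, -0.298, -0.237, -0.095, 1],
  [0, 0, 30, -0.298, -0.237, -0.095, 1],
  [0, 0, 30, -0.298, -0.237, -0.095, 1],
  [0, 0, 30, -0.298, -0.237, -0.095, 1],
  [0, 0, 30, -0.298, -0.237, -0.095, 1],
  [0, 0, 30, -0.298, -0.237, -0.095, 1],
  [0, 0, 30, -0.298, -0.237, -0.095, 1],
])

```text
t: 13.75
ee_pos: [474.1, 12.7, 59.6]
tcp_rot: [0.707, 0.707, 0.001, 0.0]
contact_force: [-0.4, 0.6, 1.2]
width: 85.5
gripper_force: 0.0
```

Run:
```python
from h import *
s=read_state(); print(s["t"],np.round(s["ee_pos"],1),psi(),s["width"],s["contact_force"])
mv([473.5,11,-30],90)
im,d=grab_frame("top"); V=im.max(2)
k=np.zeros(V.shape,np.uint8); sl=np.s_[170:230,140:210]; k[sl]=V[sl]>180
k=cv2.morphologyEx(k,cv2.MORPH_OPEN,np.ones((3,3)))
n,l,st,ce=cv2.connectedComponentsWithStats(k)
for i in range(1,n):
    if st[i,4]>30: print(st[i],ce[i],onplane("top",*ce[i],29),"z",983.5-0,np.median(d[l==i]))
```

```text
13.75 [474.1  12.7  59.6] 89.98991129491974 85.46953810764165 [-0.36950026  0.60056925  1.24268219]
turn z -0.0 shift m [-0.0017 -0.0006  0.0896]
[ 149  174   49   49 1092] [171.55586081 197.71978022] [528.06911562 383.40737802  29.        ] z 983.5 988.0676
```

Emit:
jog_arm([
  [0, 0, 0, -0.0015, -0.0005, 0.04, 1],
  [0, 0, 0, -0.0015, -0.0005, 0.07, 1],
  [0, 0, 0, -0.0015, -0.0005, 0.086, 1],
  [0, 0, 0, -0.0015, -0.0005, 0.086, 1],
  [0, 0, 0, -0.0015, -0.0005, 0.086, 0],
  [0, 0, 0, -0.0015, -0.0005, 0.086, 0],
  [0, 0, 0, -0.0015, -0.0005, 0.086, 0],
  [0, 0, 0, -0.0015, -0.0005, 0.086, 0],
  [0, 0, 0, -0.0015, -0.0005, 0.086, 0],
  [0, 0, 0, -0.0015, -0.0005, 0.086, 0],
  [0, 0, 0, -0.0015, -0.0005, 0.086, 0],
])

```text
t: 14.9
ee_pos: [474.4, 10.0, -25.4]
tcp_rot: [0.708, 0.707, 0.001, 0.001]
contact_force: [-0.7, 1.0, 6.0]
width: 42.4
gripper_force: 40.5
```

Run:
```python
from h import *
s=read_state(); print(s["t"],np.round(s["ee_pos"],1),psi(),s["width"],s["gripper_force"],s["contact_force"])
z=s["ee_pos"][2]; mv([648.5,-138,z+70],80); mv([648.5,-138,z+4.5],80)
```

```text
14.9 [474.4  10.  -25.4] 89.90272932805564 42.417803230944564 40.51379321071977 [-0.69960662  0.96902013  5.95027636]
turn z 9.9 shift m [-0.1477  0.1744 -0.07  ]
turn z 9.9 shift m [-0.1477  0.1744 -0.0045]
```

Emit:
jog_arm([
  [0, 0, 0, 0, 0, -0.035, 0],
  [0, 0, 0, 0, 0, -0.07, 0],
  [0, 0, 10, -0.1475, 0.1745, -0.07, 0],
  [0, 0, 10, -0.1475, 0.1745, -0.07, 0],
  [0, 0, 10, -0.1475, 0.1745, -0.07, 0],
  [0, 0, 10, -0.1475, 0.1745, -0.07, 0],
  [0, 0, 10, -0.1475, 0.1745, -0.07, 0],
  [0, 0, 10, -0.1475, 0.1745, -0.07, 0],
  [0, 0, 10, -0.1475, 0.1745, -0.07, 0],
  [0, 0, 10, -0.1475, 0.1745, -0.07, 0],
  [0, 0, 10, -0.1475, 0.1745, -0.04, 0],
  [0, 0, 10, -0.1475, 0.1745, -0.015, 0],
  [0, 0, 10, -0.1475, 0.1745, -0.0045, 0],
  [0, 0, 10, -0.1475, 0.1745, -0.0045, 0],
  [0, 0, 10, -0.1475, 0.1745, -0.0045, 0],
])

```text
t: 16.4
ee_pos: [647.3, -137.0, -21.5]
tcp_rot: [0.766, 0.643, 0.0, 0.0]
contact_force: [0.3, -0.5, -0.7]
width: 42.2
gripper_force: 41.2
```

Run:
```python
from h import *
s=read_state(); print(s["t"],np.round(s["ee_pos"],1),psi(),s["width"],s["gripper_force"],s["contact_force"])
p=s["ee_pos"]; mv([454.7,-155,60],117.8)
for n in("top","side"):
    im,d=grab_frame(n); np.savez(f"{n}2.npz",im=im,d=d)
```

```text
16.4 [ 647.3 -137.   -21.5] 79.98964068896463 42.19703045032021 41.23492794111371 [ 0.31532166 -0.4990268  -0.74829432]
turn z -37.8 shift m [-0.0513 -0.1866 -0.0815]
```

Emit:
jog_arm([
  [0, 0, 0, 0, 0, 0, 1],
  [0, 0, 0, 0, 0, 0, 1],
  [0, 0, 0, 0, 0, 0, 1],
  [0, 0, 0, 0, 0, 0, 1],
  [0, 0, 0, 0, 0, 0, 1],
  [0, 0, 0, 0, 0, -0.04, 1],
  [0, 0, 0, 0, 0, -0.08, 1],
  [0, 0, -38, -0.0515, -0.1865, -0.08, 1],
  [0, 0, -38, -0.0515, -0.1865, -0.08, 1],
  [0, 0, -38, -0.0515, -0.1865, -0.08, 1],
  [0, 0, -38, -0.0515, -0.1865, -0.08, 1],
  [0, 0, -38, -0.0515, -0.1865, -0.08, 1],
  [0, 0, -38, -0.0515, -0.1865, -0.08, 1],
  [0, 0, -38, -0.0515, -0.1865, -0.08, 1],
  [0, 0, -38, -0.0515, -0.1865, -0.08, 1],
  [0, 0, -38, -0.0515, -0.1865, -0.08, 1],
])

```text
t: 18.1
ee_pos: [456.0, -155.5, 58.0]
tcp_rot: [0.516, 0.857, 0.0, 0.0]
contact_force: [-0.9, 0.8, -0.1]
width: 85.2
gripper_force: 0.0
```

Run:
```python
from h import *
s=read_state(); print(s["t"],np.round(s["ee_pos"],1),psi(),s["width"],s["contact_force"])
mv([455,-154.5,-36],117.8)
im,d=grab_frame("side"); np.savez("side3.npz",im=im,d=d); cv2.imwrite("pics/s6.png",cv2.resize(im[120:290,230:450],None,fx=3.6,fy=3.5,interpolation=cv2.INTER_CUBIC))
```

```text
18.1 [ 456.  -155.5   58. ] 117.90434500068015 85.21902929827806 [-0.87347065  0.79338488 -0.12703632]
turn z 0.1 shift m [ 0.0014 -0.0004  0.094 ]
```

View pics/s6.png

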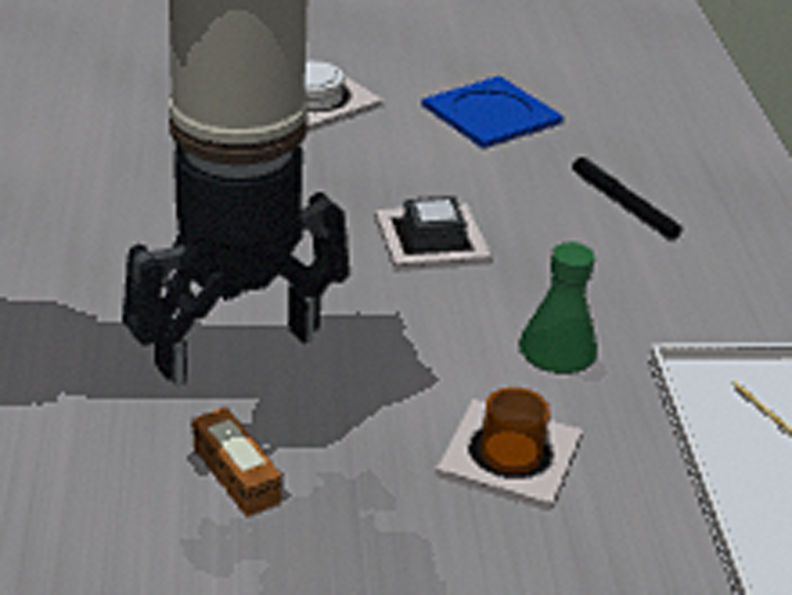

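The picture shows:
- The jar stands upright in its recess at crop (515,430).
- The tin and dish sit in their nests.
- The flask is untouched.
- The slide box at crop (238,460) lies between the open fingers.

I grip the slide box next.

Emit:
jog_arm([
  [0, 0, 0, 0.0015, -0.0005, 0.04, 1],
  [0, 0, 0, 0.0015, -0.0005, 0.075, 1],
  [0, 0, 0, 0.0015, -0.0005, 0.092, 1],
  [0, 0, 0, 0.0015, -0.0005, 0.092, 1],
  [0, 0, 0, 0.0015, -0.0005, 0.092, 0],
  [0, 0, 0, 0.0015, -0.0005, 0.092, 0],
  [0, 0, 0, 0.0015, -0.0005, 0.092, 0],
  [0, 0, 0, 0.0015, -0.0005, 0.092, 0],
  [0, 0, 0, 0.0015, -0.0005, 0.092, 0],
  [0, 0, 0, 0.0015, -0.0005, 0.092, 0],
  [0, 0, 0, 0.0015, -0.0005, 0.092, 0],
  [0, 0, 0, 0.0015, -0.0005, 0.092, 0],
])

```text
t: 19.35
ee_pos: [454.5, -155.4, -33.2]
tcp_rot: [0.516, 0.857, -0.0, 0.001]
contact_force: [-1.5, 0.1, 6.1]
width: 27.0
gripper_force: 40.1
```

Run:
```python
from h import *
s=read_state(); print(s["t"],np.round(s["ee_pos"],1),psi(),s["width"],s["gripper_force"],s["contact_force"])
z=s["ee_pos"][2]; mv([501.6,-372.3,z+65],-1.4); mv([501.6,-372.3,z+4.5],-1.4)
```

```text
19.35 [ 454.5 -155.4  -33.2] 117.88186709589375 26.96775959515282 40.14811635017395 [-1.5137724   0.10780306  6.07290402]
turn z 119.3 shift m [-0.2137 -0.0598 -0.065 ]
turn z 119.3 shift m [-0.2137 -0.0598 -0.0045]
```

Emit:
jog_arm([
  [0, 0, 0, 0, 0, -0.035, 0],
  [0, 0, 8, 0, 0, -0.065, 0],
  [0, 0, 119.3, -0.2135, -0.06, -0.065, 0],
  [0, 0, 119.3, -0.2135, -0.06, -0.065, 0],
  [0, 0, 119.3, -0.2135, -0.06, -0.065, 0],
  [0, 0, 119.3, -0.2135, -0.06, -0.065, 0],
  [0, 0, 119.3, -0.2135, -0.06, -0.065, 0],
  [0, 0, 119.3, -0.2135, -0.06, -0.065, 0],
  [0, 0, 119.3, -0.2135, -0.06, -0.065, 0],
  [0, 0, 119.3, -0.2135, -0.06, -0.065, 0],
  [0, 0, 119.3, -0.2135, -0.06, -0.065, 0],
  [0, 0, 119.3, -0.2135, -0.06, -0.065, 0],
  [0, 0, 119.3, -0.2135, -0.06, -0.065, 0],
  [0, 0, 119.3, -0.2135, -0.06, -0.065, 0],
  [0, 0, 119.3, -0.2135, -0.06, -0.065, 0],
  [0, 0, 119.3, -0.2135, -0.06, -0.065, 0],
  [0, 0, 119.3, -0.2135, -0.06, -0.065, 0],
  [0, 0, 119.3, -0.2135, -0.06, -0.065, 0],
  [0, 0, 119.3, -0.2135, -0.06, -0.065, 0],
  [0, 0, 119.3, -0.2135, -0.06, -0.065, 0],
])

```text
t: 21.35
ee_pos: [500.3, -371.8, 30.7]
tcp_rot: [1.0, -0.012, 0.0, -0.0]
contact_force: [-0.2, 0.5, -1.2]
width: 27.2
gripper_force: 39.8
```

Run:
```python
from h import *
s=read_state(); print(s["t"],np.round(s["ee_pos"],1),psi(),s["width"],s["gripper_force"],np.round(s["joint_pos"],2))
mv([501.6,-372.3,-28.8],-1.4)
im,d=grab_frame("side"); cv2.imwrite("pics/s7.png",cv2.resize(im[250:370,250:390],None,fx=5,fy=5,interpolation=cv2.INTER_CUBIC))
```

```text
21.35 [ 500.3 -371.8   30.7] -1.3622884420186245 27.189740194701475 39.830578565597534 [ 0.86  0.64 -0.35  1.74  0.28  0.82 -1.22]
turn z 0.0 shift m [0.0013 0.0005 0.0595]
```

View pics/s7.png

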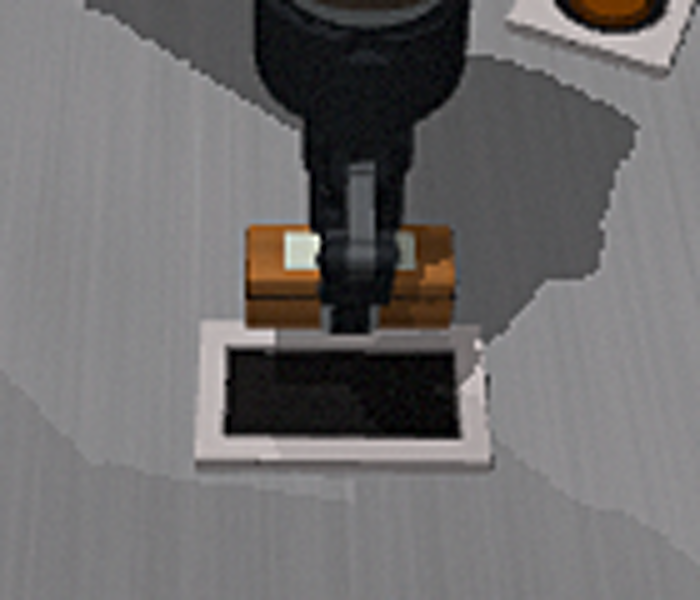

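The slide box hangs level over the oblong recess (crop 350,275), long side along the recess. I set it down and go on to the lid.

Emit:
jog_arm([
  [0, 0, 0, 0.0015, 0.0005, 0.03, 0],
  [0, 0, 0, 0.0015, 0.0005, 0.05, 0],
  [0, 0, 0, 0.0015, 0.0005, 0.0595, 0],
  [0, 0, 0, 0.0015, 0.0005, 0.0595, 0],
  [0, 0, 0, 0.0015, 0.0005, 0.0595, 0],
  [0, 0, 0, 0.0015, 0.0005, 0.0595, 1],
  [0, 0, 0, 0.0015, 0.0005, 0.0595, 1],
  [0, 0, 0, 0.0015, 0.0005, 0.0595, 1],
  [0, 0, 0, 0.0015, 0.0005, 0.0595, 1],
  [0, 0, 0, 0.0015, 0.0005, 0.0595, 1],
  [0, 0, 0, 0.0015, 0.0005, 0.0595, 1],
  [0, 0, 0, 0.0015, 0.0005, 0.03, 1],
  [0, 0, 0, 0.0015, 0.0005, -0.01, 1],
  [0, 0, 0, 0.0015, 0.0005, -0.03, 1],
  [0, 0, 0, 0.0015, 0.0005, -0.03, 1],
])

```text
t: 22.9
ee_pos: [504.7, -373.9, 64.7]
tcp_rot: [1.0, -0.012, 0.003, 0.002]
contact_force: [0.4, 0.9, -0.1]
width: 85.4
gripper_force: 0.0
```

Run:
```python
from h import *
s=read_state(); print(s["t"],np.round(s["ee_pos"],1),psi(),s["width"],s["contact_force"])
mv([447,171,60],95); mv([447,171,-28],95)
# jar position now & lid, dish, box by both cameras
for n in("top","side"):
    im,d=grab_frame(n); np.savez(f"{n}4.npz",im=im,d=d)
im=np.load("top4.npz")["im"]; h=cv2.cvtColor(im,cv2.COLOR_BGR2HSV)
k=np.zeros(h.shape[:2],np.uint8); sl=np.s_[130:175,345:395]; k[sl]=(h[sl][...,1]>90)&(h[sl][...,2]>50)&(h[sl][...,0]<25)
c=max(cv2.findContours(k,0,1)[0],key=cv2.contourArea); print("jar",cv2.minEnclosingCircle(c),cv2.boundingRect(c),onplane("top",*cv2.minEnclosingCircle(c)[0],49))
```

```text
22.9 [ 504.7 -373.9   64.7] -1.4004072072760305 85.42204120377373 [ 0.41049281  0.89397489 -0.05748897]
turn z -96.4 shift m [-0.071  -0.5434  0.0047]
turn z -96.4 shift m [-0.071  -0.5434  0.0927]
jar ((371.3863525390625, 149.72727966308594), 9.871835708618164) (363, 141, 18, 19) [ 641.66081361 -135.36457577   49.        ]
```

Emit:
jog_arm([
  [0, 0, -96.4, -0.071, -0.5435, 0.005, 1],
  [0, 0, -96.4, -0.071, -0.5435, 0.005, 1],
  [0, 0, -96.4, -0.071, -0.5435, 0.005, 1],
  [0, 0, -96.4, -0.071, -0.5435, 0.005, 1],
  [0, 0, -96.4, -0.071, -0.5435, 0.005, 1],
  [0, 0, -96.4, -0.071, -0.5435, 0.005, 1],
  [0, 0, -96.4, -0.071, -0.5435, 0.005, 1],
  [0, 0, -96.4, -0.071, -0.5435, 0.005, 1],
  [0, 0, -96.4, -0.071, -0.5435, 0.005, 1],
  [0, 0, -96.4, -0.071, -0.5435, 0.005, 1],
  [0, 0, -96.4, -0.071, -0.5435, 0.005, 1],
  [0, 0, -96.4, -0.071, -0.5435, 0.005, 1],
  [0, 0, -96.4, -0.071, -0.5435, 0.005, 1],
  [0, 0, -96.4, -0.071, -0.5435, 0.005, 1],
  [0, 0, -96.4, -0.071, -0.5435, 0.005, 1],
  [0, 0, -96.4, -0.071, -0.5435, 0.005, 1],
  [0, 0, -96.4, -0.071, -0.5435, 0.005, 1],
])

```text
t: 24.7
ee_pos: [444.6, 171.7, 55.8]
tcp_rot: [0.676, 0.736, -0.0, 0.0]
contact_force: [0.9, -0.3, 0.5]
width: 85.1
gripper_force: 0.0
```

Run:
```python
from h import *
s=read_state(); print(s["t"],np.round(s["ee_pos"],1),psi(),s["width"])
mv([447,171,-27.5],95)
im,d=grab_frame("side"); np.savez("side5.npz",im=im,d=d); V=im.max(2)
k=np.zeros(V.shape,np.uint8); k[165:195,275:312]=V[165:195,275:312]<60
n,l,st,ce=cv2.connectedComponentsWithStats(k)
for i in range(1,n):
    if st[i,4]>20: print(st[i],ce[i])
print("expect disc",proj("side",[447,171,9]),"knob top",proj("side",[447,171,29]))
```

```text
24.7 [444.6 171.7  55.8] 94.86402191850428 85.09209594040993
turn z -0.1 shift m [-0.0009  0.0023  0.0833]
[285 173  17  13 155] [292.76129032 179.98709677]
expect disc [293.18865641 179.48562111] knob top [293.16302323 174.11386064]
```

Both views agree on the lid's position. I go down and grip the knob.

Emit:
jog_arm([
  [0, 0, 0, -0.001, 0.0025, 0.04, 1],
  [0, 0, 0, -0.001, 0.0025, 0.07, 1],
  [0, 0, 0, -0.001, 0.0025, 0.083, 1],
  [0, 0, 0, -0.001, 0.0025, 0.083, 1],
  [0, 0, 0, -0.001, 0.0025, 0.083, 0],
  [0, 0, 0, -0.001, 0.0025, 0.083, 0],
  [0, 0, 0, -0.001, 0.0025, 0.083, 0],
  [0, 0, 0, -0.001, 0.0025, 0.083, 0],
  [0, 0, 0, -0.001, 0.0025, 0.083, 0],
  [0, 0, 0, -0.001, 0.0025, 0.083, 0],
  [0, 0, 0, -0.001, 0.0025, 0.083, 0],
  [0, 0, 0, -0.001, 0.0025, 0.083, 0],
  [0, 0, 0, -0.001, 0.0025, 0.083, 0],
])

```text
t: 26.05
ee_pos: [447.4, 172.1, -26.5]
tcp_rot: [0.676, 0.737, 0.0, 0.001]
contact_force: [-1.9, -1.6, 6.1]
width: 14.1
gripper_force: 38.9
```

Run:
```python
from h import *
s=read_state(); print(s["t"],np.round(s["ee_pos"],1),psi(),s["width"],s["gripper_force"],s["contact_force"])
z=s["ee_pos"][2]; mv([447,171,z+90],95); mv([647,-136,z+90],80); mv([647,-136,z+45],80)
```

```text
26.05 [447.4 172.1 -26.5] 94.99843770164567 14.13722614884221 38.90801131725311 [-1.93059346 -1.55617213  6.09187645]
turn z -0.0 shift m [-0.001  -0.0005 -0.09  ]
turn z 15.0 shift m [-0.3243  0.172  -0.09  ]
turn z 15.0 shift m [-0.3243  0.172  -0.045 ]
```

Emit:
jog_arm([
  [0, 0, 0, 0, 0, -0.045, 0],
  [0, 0, 0, 0, 0, -0.09, 0],
  [0, 0, 15, -0.3245, 0.172, -0.09, 0],
  [0, 0, 15, -0.3245, 0.172, -0.09, 0],
  [0, 0, 15, -0.3245, 0.172, -0.09, 0],
  [0, 0, 15, -0.3245, 0.172, -0.09, 0],
  [0, 0, 15, -0.3245, 0.172, -0.09, 0],
  [0, 0, 15, -0.3245, 0.172, -0.09, 0],
  [0, 0, 15, -0.3245, 0.172, -0.09, 0],
  [0, 0, 15, -0.3245, 0.172, -0.09, 0],
  [0, 0, 15, -0.3245, 0.172, -0.09, 0],
  [0, 0, 15, -0.3245, 0.172, -0.09, 0],
  [0, 0, 15, -0.3245, 0.172, -0.09, 0],
  [0, 0, 15, -0.3245, 0.172, -0.09, 0],
])

```text
t: 27.45
ee_pos: [646.0, -134.1, 63.0]
tcp_rot: [0.765, 0.644, 0.0, -0.0]
contact_force: [0.5, -0.1, -0.2]
width: 14.2
gripper_force: 39.2
```

Run:
```python
from h import *
s=read_state(); print(s["t"],np.round(s["ee_pos"],1),psi(),s["width"],s["gripper_force"])
mv([647,-136,-26.5+45.5],80)
im,d=grab_frame("side"); np.savez("side6.npz",im=im,d=d); cv2.imwrite("pics/s8.png",cv2.resize(im[180:270,320:430],None,fx=6.5,fy=6.5,interpolation=cv2.INTER_CUBIC))
print("rim centre exp",proj("side",[647,-136,49]),"crop",(proj("side",[647,-136,49])-[320,180])*6.5)
```

```text
27.45 [ 646.  -134.1   63. ] 80.16714143270626 14.227783655234946 39.196733236312866
turn z 0.2 shift m [-0.0017  0.0013  0.044 ]
rim centre exp [373.50812311 235.0511365 ] crop [347.80280021 357.83238727]
```

View pics/s8.png

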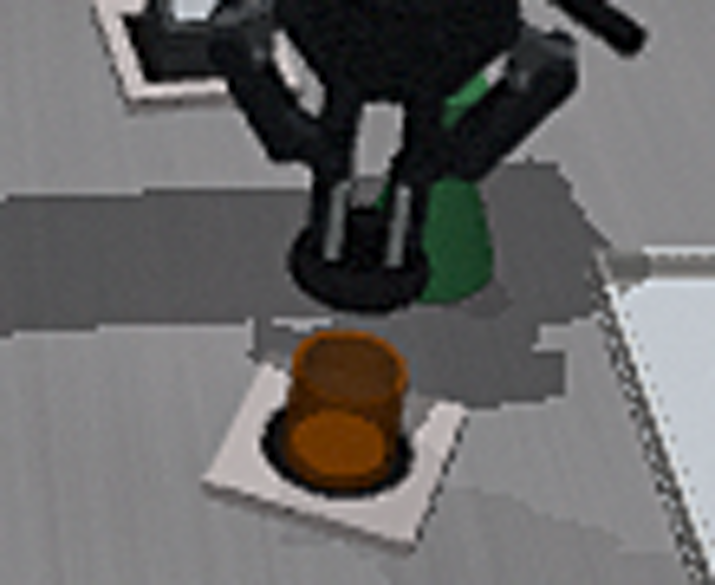

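The lid is held level with its disc at crop (360,262), above the jar whose rim is centred at crop (350,366). I'll compute how far the two are apart.

Run:
```python
from h import *
f=np.load("side6.npz"); im=f["im"]
h=cv2.cvtColor(im,cv2.COLOR_BGR2HSV)
k=np.zeros(h.shape[:2],np.uint8); sl=np.s_[228:260,355:392]; k[sl]=(h[sl][...,1]>100)&(h[sl][...,0]<25)
x,y,w,hh=cv2.boundingRect(k); print("jar box",x,y,w,hh)
# jar top edge row -> far rim point; width -> centre column
u=x+w/2-.5; far=onplane("side",u,y-.5,49); print("far rim",far,"centre",far-[0,22,0])
V=im.max(2); k[:]=0; sl=np.s_[212:230,360:390]; k[sl]=V[sl]<45
x,y,w,hh=cv2.boundingRect(k[:, :]); r=y+hh-.5; cols=np.where(k.any(0))[0]; print("lid",x,y,w,hh)
z=read_state()["ee_pos"][2]+26.5+4
near=onplane("side",x+w/2-.5,r,z); print("lid near edge",near,"centre",near+[0,26,0])
```

```text
jar box 363 231 20 25
far rim [ 647.14618872 -118.87171333   49.        ] centre [ 647.14618872 -140.87171333   49.        ]
lid 364 212 22 16
lid near edge [ 640.65987008 -159.43021691   93.5778826 ] centre [ 640.65987008 -133.43021691   93.5778826 ]
```

The jar's axis is about 4–5 mm nearer (-y) than the lid's. I correct for that, lower, release and withdraw.

Emit:
jog_arm([
  [0, 0, 0, -0.0045, 0.001, 0.0, 0],
  [0, 0, 0, -0.0045, 0.001, 0.02, 0],
  [0, 0, 0, -0.0045, 0.001, 0.035, 0],
  [0, 0, 0, -0.0045, 0.001, 0.04, 0],
  [0, 0, 0, -0.0045, 0.001, 0.0435, 0],
  [0, 0, 0, -0.0045, 0.001, 0.0435, 0],
  [0, 0, 0, -0.0045, 0.001, 0.0435, 0],
])

```text
t: 28.2
ee_pos: [647.2, -140.7, 19.8]
tcp_rot: [0.766, 0.643, 0.0, 0.0]
contact_force: [0.0, 0.2, -0.9]
width: 14.1
gripper_force: 39.4
```

Run:
```python
from h import *
s=read_state(); print(s["t"],np.round(s["ee_pos"],1),psi(),s["width"],s["gripper_force"],s["contact_force"])
im,d=grab_frame("side"); cv2.imwrite("pics/s9.png",cv2.resize(im[190:270,320:430],None,fx=6.5,fy=6.5,interpolation=cv2.INTER_CUBIC))
```

```text
28.2 [ 647.2 -140.7   19.8] 80.00989016159589 14.101615497463852 39.37282383441925 [ 0.00672655  0.16379144 -0.92833062]
```

View pics/s9.png

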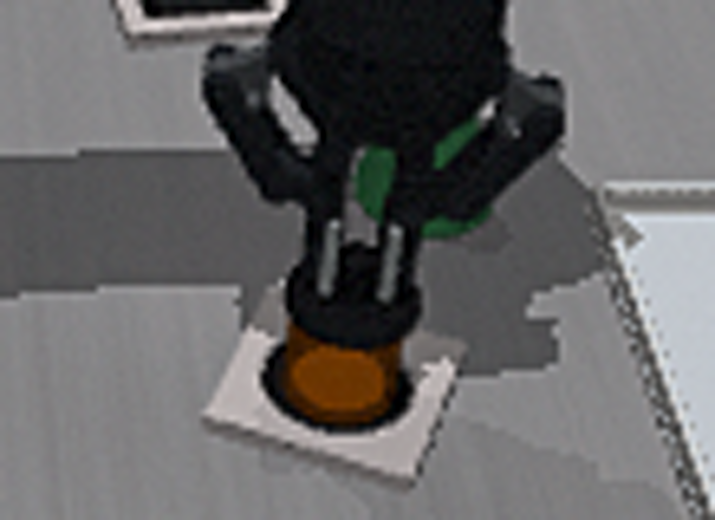

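The disc covers the jar mouth (disc x 287–420, jar x 287–403 in the crop), about 3 mm towards +x. I nudge it back, lower 1 mm and release.

Emit:
jog_arm([
  [0, 0, 0, 0.001, -0.002, 0.0, 0],
  [0, 0, 0, 0.001, -0.002, 0.001, 0],
  [0, 0, 0, 0.001, -0.002, 0.001, 0],
  [0, 0, 0, 0.001, -0.002, 0.001, 1],
  [0, 0, 0, 0.001, -0.002, 0.001, 1],
  [0, 0, 0, 0.001, -0.002, 0.001, 1],
  [0, 0, 0, 0.001, -0.002, 0.001, 1],
  [0, 0, 0, 0.001, -0.002, 0.001, 1],
  [0, 0, 0, 0.001, -0.002, 0.001, 1],
  [0, 0, 0, 0.001, -0.002, 0.001, 1],
  [0, 0, 0, 0.001, -0.002, 0.001, 1],
  [0, 0, 0, 0.001, -0.002, -0.03, 1],
  [0, 0, 0, 0.001, -0.002, -0.08, 1],
  [0, 0, 0, -0.1, -0.15, -0.1, 1],
  [0, 0, 0, -0.15, -0.22, -0.1, 1],
  [0, 0, 0, -0.15, -0.22, -0.1, 1],
  [0, 0, 0, -0.15, -0.22, -0.1, 1],
  [0, 0, 0, -0.15, -0.22, -0.1, 1],
  [0, 0, 0, -0.15, -0.22, -0.1, 1],
])

```text
t: 30.15
ee_pos: [398.2, -253.2, 118.8]
tcp_rot: [0.768, 0.641, -0.002, -0.001]
contact_force: [-0.3, 0.3, 0.1]
width: 85.4
gripper_force: 0.0
```

Run:
```python
from h import *
s=read_state(); print(s["t"],np.round(s["ee_pos"],1),s["width"],s["contact_force"])
im,d=grab_frame("side"); np.savez("sideF.npz",im=im,d=d)
t,dt=grab_frame("top"); np.savez("topF.npz",im=t,d=dt)
a=cv2.resize(im[130:350,230:450],(500,500),interpolation=cv2.INTER_CUBIC); A=t[120:230,145:490]
b=cv2.resize(A,(800,255),interpolation=cv2.INTER_CUBIC)
c=np.zeros((600,800,3),np.uint8); c[:340,:340]=cv2.resize(a,(340,340)); c[:340,345:745]=cv2.resize(im[200:345,285:435],(400,340),interpolation=cv2.INTER_CUBIC); c[345:600]=b
cv2.imwrite("pics/final.png",c)
```

```text
30.15 [ 398.2 -253.2  118.8] 85.38400145256634 [-0.31277554  0.34673961  0.14310975]
```

View pics/final.png

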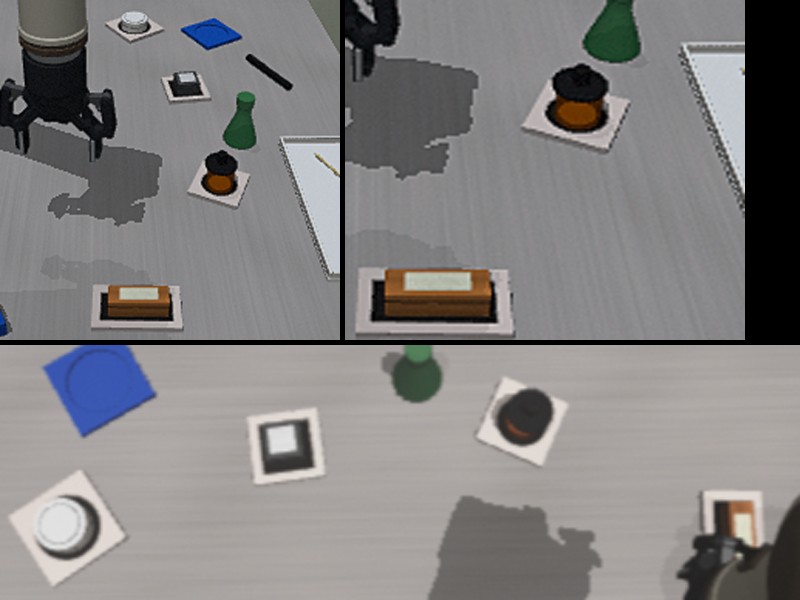

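Everything is in place: lid on the jar at (580,83), slide box in its recess at (438,292), and the tin and dish in their nests. I'll do one numeric check with the depth maps.

Run:
```python
from h import *
def world(n,d):
    K,p,Q,m=cam(n); uu,vv=np.meshgrid(np.arange(640),np.arange(400))
    c=np.stack([(uu-K[0,2])/K[0,0],-(vv-K[1,2])/K[1,1],-np.ones_like(d)],-1)*d[...,None]; return c@Q.T+p
for n in("top","side"):
    W=world(n,np.load(n+"F.npz")["d"])
    for o,(x,y,h,r) in {"dish":(531.5,388,29,50),"tin":(622.7,137,30,40),"jarlid disc":(648.5,-138,54,40),"box":(501.6,-372.3,34,55)}.items():
        m=(np.hypot(W[...,0]-x,W[...,1]-y)<r)&(abs(W[...,2]-h)<4); P=W[m]
        if len(P)<20: print(n,o,len(P)); continue
        A=np.c_[P[:,:2]-P[:,:2].mean(0),np.ones(len(P))]; k=np.linalg.lstsq(A,P[:,2],rcond=None)[0]
        lo,hi=np.percentile(P[:,:2],[2,98],axis=0); print(n,o,len(P),"z",round(np.median(P[:,2])-h,1),"mid off",np.round((lo+hi)/2-[x,y],1),"ext",np.round(hi-lo),"slope",np.round(k[:2],3))
```

```text
top dish 402 z -0.2 mid off [-1. -3.] ext [53. 54.] slope [ 0.002 -0.   ]
top tin 263 z -0.1 mid off [ 1.2 -0.1] ext [43. 42.] slope [0.007 0.002]
top jarlid disc 257 z -0.3 mid off [-3.6 -3.4] ext [47. 46.] slope [ 0.005 -0.018]
top box 192 z -0.3 mid off [16.4 -0.5] ext [50. 28.] slope [-0.008  0.031]
side dish 114 z 0.6 mid off [-2.9 -7.4] ext [53. 51.] slope [0.01  0.023]
side tin 127 z 0.5 mid off [-0.8 -2.4] ext [43. 43.] slope [0.003 0.029]
side jarlid disc 203 z -0.0 mid off [-4.5 -6.9] ext [47. 46.] slope [0.003 0.016]
side box 489 z 0.3 mid off [-0.1 -2.7] ext [77. 27.] slope [0.003 0.038]
```

All parts are seated at the right height, level and well within tolerance (the top view of the slide box is partly hidden by the arm), and the gripper is clear. I hand the job in.

```bash
python3 -c "
from station import *
print(finish_job())"
```

```text
the job is handed in; nothing more can be done
None
```

Job handed in at about 30 s of the 128 s: the final camera check showed the dish, jar, tin and slide box seated level in their matching white nests, the lid flat on the jar, and the flask and blue look-alikes untouched; `finish_job()` gave no verdict.

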